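# Dock the red temperature logger in its spring-grip reader

## Task

Take the red-capped temperature logger out of the white parking rack and slide it, foot first, into the orange-collared socket of the reader dock. Push it down past the spring plunger until it is fully home before you let go, so that it stands upright, gripped by the plunger; leave the blue-capped logger standing in the rack.

Things in the scene. Friction and masses are not known exactly. Their poses are not given: they have to be found in the camera images.
- logger_red: Logger with RED cap, 0.08-0.16 kg, upright in a white 3-well rack (88 mm high, wells 24 mm wide, 80 mm apart). Steel sheath 18 mm diameter, 80 mm long, last 10 mm tapering to an 8 mm flat foot; above it the cap, 34 mm diameter, 40 mm tall. Origin: foot centre, z up to the cap. Its cap rests on the rack top, the sheath hangs free: grip the cap; lift 80 mm to clear rack, 120 mm to clear neighbours.
- logger_blue: The same logger with a BLUE cap, in another well of the rack (the third holds a low white plug); it stays there. Origin: centre of its foot, z up; cap top 128 mm above the table.
- dock: Fixed reader dock. Origin: on the table under the upright socket's axis; z up, x towards the plunger's black tail, away from a 50 mm high box. Grey tower 64 x 64 x 70 mm, round bore 22 mm wide, floor 15 mm above the table; orange cone collar on top, 46 mm wide inside at its rim (90 mm above the table), narrowing to the bore at 70 mm. Home: logger's foot on the bore floor, cap 5 mm above the rim.
- plunger (a joint): Spring plunger in the bore's +x side, 45 mm above the table: round brass nose, 7 mm radius, reaching 7 mm into the bore. Value: how far it is pushed back, 0 to 0.010 m; spring 3.6 N at 0, plus 0.6 N per mm. A sheath in the bore holds it 2 to 7 mm back. The logger's weight does not slide it past: push down with about 5 to 10 N.
Not all that is in view belongs to the job. What is meant by the logger_red is not green, and is the larger of those in its own colour.

How it is judged:
By the outcome, as a careful person would: the job done as asked, in the order asked, and still so for the second after the job is handed in, with the robot touching nothing.
It also fails if it takes over 58 s, if anything falls off the work surface, if the arm or the gripper's body presses on something with over 40 N, if the wrist force passes 120 N, or if a joint passes its speed limit or range.

## Robot

A 7-joint arm with a two-finger parallel gripper is mounted at the origin on the work surface. World frame = base frame: x ahead of the robot, y to its left, z up, the work surface at z = 0. Lengths are in m, angles in rad, forces in N, time in s.
With the tool pointing down it reaches from about 0.425 to 0.875 m from the base axis. Payload 4.7 kg.
Tool frame: the origin (TCP) lies at the very end of the fingers, on their centre line; the grasp point (between the pads) lies 19 mm behind it (grip_point_offset is the distance from the TCP to the grasp point, in m); x points along the fingers, z is the direction in which the jaws open and shut, and the axes are right-handed (so a half turn about x gives the same grasp; the last joint's range is limited). The gripper opens to 87 mm and grips with 3 to 60 N. Pads are 19 mm wide; open, the fingers measure 117 mm over their backs; the gripper's body (75 mm by 190 mm) begins 51 mm behind the grasp point.
Start: joints at [-1.101, 0.321, -0.07, 1.45, 0.023, 1.371, -0.057], TCP at [0.286, 0.584, 0.223] pointing down, gripper open.
Joint ranges: [-2.86, 2.86], [-0.3, 2.09], [-1.38, 1.24], [0.06, 2.45], [-1.56, 4.7], [0.09, 2.05], [-2.69, 2.69]. Speed limits (rad/s): [2.57, 2.57, 3.14, 3.14, 3.14, 3.14, 3.14].

## Interface

Orientations are given as a rotation vector (axis times angle).
In Python, from bench import get_state, get_image, calibration, close_job, grip_point_offset gives the robot as it stands.
- The arm moves only by the tool play_rows, never from a script. Its argument "targets" is a list of rows, each an object with "claw": the closure, from 0 (fully open) to 1 (shut); "linear": the shift along the tool's x, y, z as a fraction of full scale, a list of three; "rotation": the turn, a rotation vector about the tool's x, y, z as a fraction of full scale, a list of three. In form: [{"claw": claw, "linear": [x, y, z], "rotation": [wx, wy, wz]}, ...]. A call has 1 to 10 rows; each row shifts and turns the pose as measured when the row begins, along the tool's axes as they then stand; what a row does not reach is not made up. Full scale, the value 1, is 2.5 cm for a shift and 90 degrees for a turn. A row lasts 1/12 s, in which the tool goes at most 41.7 mm and 7.16 degrees, less where a joint would pass 70% of its speed; a pose out of reach is approached as far as the arm can. A call with a number of a shift or a turn outside -1 to 1 is refused whole. A call with a gripper value outside its range is refused whole. The fingers move at their own pace and stop on an object; "newtons" is the grip in N (left out, the last holds). Time passes only in rows, so rows that do not move let the fingers close. It gives the time, the measured TCP pose, the force and the opening at its end, in the units of the state.
- get_state(): the state, without advancing time (a new reading comes with each control period).
- get_image(name): name is "scene" or "top"; returns the picture (400x640x3 uint8, blue, green, red); there is no depth.
- calibration(name): a dict with "fx", "fy", "cx", "cy" (pixels), "dist_coeffs" ([k1, k2, p1, p2, k3] as OpenCV has them; the pictures are not rectified), "rvec" (rotation vector, rad) and "tvec" (3), from world to camera coordinates, as OpenCV has them. Camera axes: x right, y down, z forward; pixel columns grow to the right and rows downward; lengths in m; the calibration is good to about 2 mm. A picture is of the moment at which its call begins. calibration takes no time and is no camera call.
- close_job(): hands the job in, once; it reports no verdict.
The state is a dict: "time": time; "joint_positions": joint angles; "qd": joint speeds; "joint_torque": joint torques, N m; "position": TCP position; "tool_rot": TCP orientation; "ft_force": force on the tool from outside, world axes, zero at the start; "torque": the same for the moment, N m; "grip_width": opening from 0.0 (shut) to 1.0 (fully open).
Only numpy, scipy, OpenCV 4.12 (cv2) and the standard library are available. Lean on these libraries where they do the work, as an engineer would, in place of code of your own. Each camera call takes 0.05 s, during which the arm holds its last target. There are 200 camera calls.

## Working session

There is one attempt and no reset: what is moved stays moved. The work goes in short steps, Python scripts to look and compute and a tool call to move; the robot and the scene stay as the last step left them, time stands still between calls to the robot, and variables do not carry over. Pictures are saved under pics/ and viewed, about 8 in all and at most 12, crops included, and the job is handed in when it is done.

Besides the shell and the picture viewer there is one more tool, called after "Call:" as name(argument=value, ...) on one line, values as JSON. play_rows: Moves the arm, as the interface text tells. Shift numbers are shares of 2.5 cm and turn numbers shares of 90 degrees, none past 1 either way. Its arguments: {"type":"object","properties":{"targets":{"type":"array"},"newtons":{"type":"number"}},"required":["targets"]}

```bash
ls; mkdir -p pics
python3 - <<'E'
from bench import *
import cv2
for n in("scene","top"):
    cv2.imwrite(f"pics/{n}0.png",get_image(n)); print(n,calibration(n))
s=get_state();print({k:s[k] for k in("time","position","tool_rot","ft_force","grip_width")},grip_point_offset)
E
```

```text
pics
scene {'fx': 453.7367374061331, 'fy': 453.7367374061331, 'cx': 325.6967958169162, 'cy': 202.4138965260498, 'dist_coeffs': array([0.03525171, 0.        , 0.        , 0.        , 0.        ]), 'rvec': array([ 2.30109743,  0.60853484, -0.24666697]), 'tvec': array([-0.40947932, -0.1226846 ,  1.10932715])}
top {'fx': 436.2245596121961, 'fy': 436.2245596121961, 'cx': 314.16590759714353, 'cy': 197.87736586213992, 'dist_coeffs': array([-0.10222123,  0.        ,  0.        ,  0.        ,  0.        ]), 'rvec': array([ 2.17656947, -2.14607183,  0.1821336 ]), 'tvec': array([-0.03002781,  0.48759684,  0.78818687])}
{'time': 0.1, 'position': array([0.28593976, 0.5831973 , 0.2215859 ]), 'tool_rot': array([-0.86818721,  1.39239216,  0.86665796]), 'ft_force': array([-0.01269601, -0.45278748,  0.17712614]), 'grip_width': 1.0056115895079945} 0.0187
```

View pics/scene0.png

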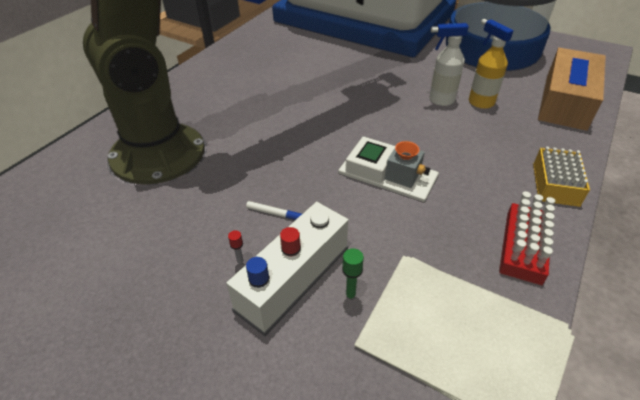

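View pics/top0.png

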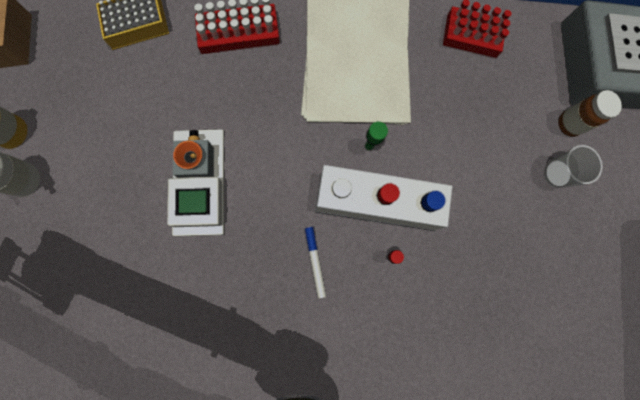

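The scene view shows the red cap in the rack at (290,240), blue at (257,271) and the collar at (406,152). There is also a small red decoy at (236,240). In the top view red is at (389,193), blue at (433,201), the collar at (188,155) and the plunger tail at (193,134).

```bash
cat > h.py <<'E'
import numpy as np, cv2
from bench import *
from scipy.spatial.transform import Rotation as R
def cam(n):
    c=calibration(n);K=np.array([[c['fx'],0,c['cx']],[0,c['fy'],c['cy']],[0,0,1]])
    M=cv2.Rodrigues(c['rvec'])[0];return K,c['dist_coeffs'],M,c['tvec']
def ray(n,p):
    K,d,M,t=cam(n);u=cv2.undistortPoints(np.array([[p]],float),K,d)[0,0]
    v=M.T@np.r_[u,1];return -M.T@t,v/np.linalg.norm(v)
def onz(n,p,z):
    o,v=ray(n,p);return o+v*(z-o[2])/v[2]
def tri(p,q):
    (a,u),(b,v)=ray('scene',p),ray('top',q)
    s=np.linalg.lstsq(np.c_[u,-v],b-a,rcond=None)[0];x,y=a+u*s[0],b+v*s[1]
    return (x+y)/2,np.linalg.norm(x-y)
def mask(im,col):
    h=cv2.cvtColor(im,cv2.COLOR_BGR2HSV);H,S,V=cv2.split(h);H=H.astype(int)
    k={'red':((H<6)|(H>170))&(S>150),'blue':(H>105)&(H<130)&(S>140),'orange':(H>=5)&(H<16)&(S>140)}[col]
    return (k&(V>50)).astype(np.uint8)
def blobs(im,col,near,r=25):
    m=mask(im,col);n,l,st,c=cv2.connectedComponentsWithStats(m)
    return [(i,st[i],c[i],(l==i)) for i in range(1,n) if st[i][4]>15 and np.hypot(*(c[i]-near))<r]
E
python3 - <<'E'
from h import *
I={n:cv2.imread(f"pics/{n}0.png") for n in("scene","top")}
N={'red':((290,240),(389,193)),'blue':((257,271),(433,201)),'orange':((406,152),(188,155))}
for c,(a,b) in N.items():
    ps=[]
    for n,q in(("scene",a),("top",b)):
        B=max(blobs(I[n],c,q,12),key=lambda x:x[1][4]);pts=cv2.convexHull(np.argwhere(B[3])[:,::-1].astype(np.int32))
        m=cv2.moments(pts);p=(m['m10']/m['m00'],m['m01']/m['m00']);ps.append(p)
        print(c,n,np.round(p,1),B[1],onz(n,p,.108 if c!='orange' else .088).round(4))
    print(' tri',*[np.round(x,4) for x in tri(*ps)])
print('tail',onz('top',(193,134),.045).round(3),'box',onz('top',(193,202),.05).round(3),'plug',onz('top',(342,188),.095).round(3), onz('scene',(320,217),.095).round(3))
print('small',tri((236,240),(397,257)),'green',tri((353,258),(377,132)))
M=R.from_rotvec(get_state()['tool_rot']).as_matrix();print(M.round(3))
E
```

```text
red scene [289.7 240. ] [281 228  18  26 392] [ 0.4838 -0.1474  0.108 ]
red top [388.2 193.5] [378 184  21  20 302] [ 0.4874 -0.1494  0.108 ]
 tri [ 0.4862 -0.1492  0.1115] 0.0017
blue scene [256.3 270. ] [247 257  19  28 387] [ 0.4709 -0.2266  0.108 ]
blue top [434.6 200.2] [426 191  19  19 277] [ 0.4768 -0.2311  0.108 ]
 tri [ 0.4752 -0.2296  0.1147] 0.0019
orange scene [406.8 149.3] [396 141  23  18 292] [0.5558 0.2042 0.088 ]
orange top [187.5 154.3] [174 140  28  29 504] [0.5556 0.2061 0.088 ]
 tri [0.5556 0.2062 0.0867] 0.0008
tail [0.606 0.21  0.045] box [0.474 0.201 0.05 ] plug [ 0.498 -0.07   0.095] [ 0.496 -0.065  0.095]
small (array([ 0.37942706, -0.1709288 ,  0.070496  ]), np.float64(0.0024263240986993483)) green (array([ 0.5962209 , -0.1303693 ,  0.11113787]), np.float64(0.00014553733891001466))
[[-0.001 -0.898  0.44 ]
 [-0.002  0.44   0.898]
 [-1.    -0.    -0.002]]
```

Run:
```python
import cv2
a=cv2.imread("pics/top0.png")[110:250,150:250];b=cv2.imread("pics/scene0.png")[120:210,330:450]
cv2.imwrite("pics/c1.png",cv2.hconcat([cv2.resize(a,(400,560)),cv2.resize(b,(400,560))]) )
```

```text
(no output)
```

View pics/c1.png

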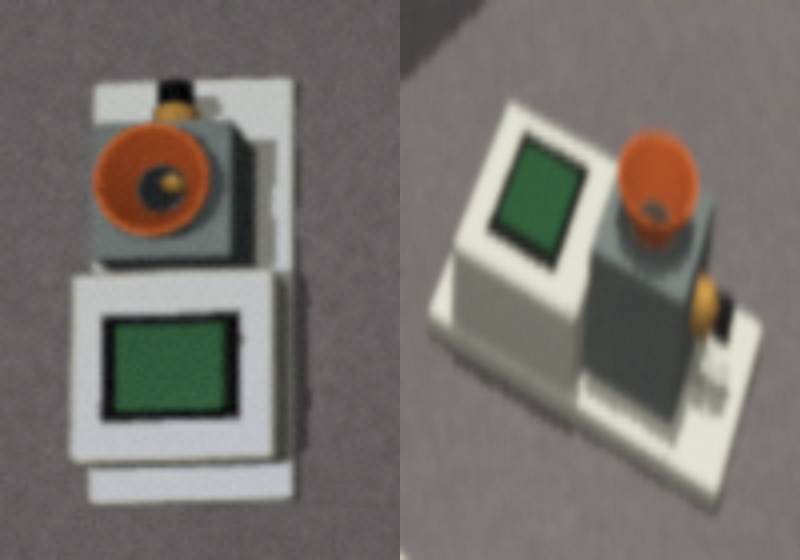

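The mask results agree between the two views. Red is at (0.486,-0.149), the blue spacing is 81 mm, and the dock is at (0.556,0.206) with its rim at about 0.087. I'll turn the tool so the jaws open across the rack, which is yaw -72°.

Call:
play_rows(targets=[{"claw": 0, "linear": [0, 0, 0], "rotation": [0.079, 0, 0]}, {"claw": 0, "linear": [0, 0, 0], "rotation": [0.079, 0, 0]}, {"claw": 0, "linear": [0, 0, 0], "rotation": [0.079, 0, 0]}, {"claw": 0, "linear": [0, 0, 0], "rotation": [0.079, 0, 0]}, {"claw": 0, "linear": [0, 0, 0], "rotation": [0.079, 0, 0]}, {"claw": 0, "linear": [0, 0, 0], "rotation": [0.079, 0, 0]}, {"claw": 0, "linear": [0, 0, 0], "rotation": [0.079, 0, 0]}, {"claw": 0, "linear": [0, 0, 0], "rotation": [0.079, 0, 0]}, {"claw": 0, "linear": [0, 0, 0], "rotation": [0.079, 0, 0]}, {"claw": 0, "linear": [0, 0, 0], "rotation": [0.079, 0, 0]}], newtons=30)

```text
time: 0.93
position: [0.2844, 0.5798, 0.2145]
tool_rot: [0.1, 1.573, -0.12]
ft_force: [-0.2, 0.2, -0.4]
grip_width: 0.995
```

```bash
cat >> h.py <<'E'
def to(x,y,z,yaw=-7.8):
    s=get_state();M=R.from_rotvec(s['tool_rot']).as_matrix()
    T=np.array([[0,0,0]]*3,float);a=np.radians(yaw);zz=np.array([np.cos(a),np.sin(a),0]);xx=np.array([0,0,-1.])
    T=np.c_[xx,np.cross(zz,xx),zz]
    print('t',round(s['time'],2),'pos',s['position'].round(4),'F',np.round(s['ft_force'],1),'grip',round(s['grip_width'],3))
    print(' lin rows total',(M.T@(np.array([x,y,z])-s['position'])/.025).round(2),'rot',(R.from_matrix(M.T@T).as_rotvec()/(np.pi/2)).round(4), 'q',np.round(s['joint_positions'],2))
E
python3 -c "
from h import *
to(.486,-.149,.20)"
```

```text
t 0.93 pos [0.2844 0.5798 0.2145] F [-0.2  0.2 -0.4] grip 0.995
 lin rows total [  0.9  -27.73  12.05] rot [-0.0025 -0.0026  0.0084] q [-1.23  0.32  0.09  1.46 -0.03  1.37 -1.27]
```

Call:
play_rows(targets=[{"claw": 0, "linear": [-0.1, -0.5, 0.4], "rotation": [0, 0, 0]}, {"claw": 0, "linear": [-0.05, -1, 0.7], "rotation": [0, 0, 0]}, {"claw": 0, "linear": [-0.05, -1, 0.7], "rotation": [0, 0, 0]}, {"claw": 0, "linear": [-0.05, -1, 0.7], "rotation": [0, 0, 0]}, {"claw": 0, "linear": [-0.05, -1, 0.7], "rotation": [0, 0, 0]}, {"claw": 0, "linear": [-0.05, -1, 0.7], "rotation": [0, 0, 0]}, {"claw": 0, "linear": [-0.05, -1, 0.7], "rotation": [0, 0, 0]}, {"claw": 0, "linear": [-0.05, -1, 0.7], "rotation": [0, 0, 0]}, {"claw": 0, "linear": [-0.05, -1, 0.7], "rotation": [0, 0, 0]}, {"claw": 0, "linear": [-0.05, -1, 0.7], "rotation": [0, 0, 0]}])

```text
time: 1.77
position: [0.4222, 0.3069, 0.2271]
tool_rot: [0.061, 1.581, -0.093]
ft_force: [-0.3, 1.0, 0.2]
grip_width: 0.998
```

```bash
python3 -c "
from h import *
to(.486,-.149,.20)"
```

```text
t 1.77 pos [0.4222 0.3069 0.2271] F [-0.3  1.   0.2] grip 0.998
 lin rows total [  1.41 -17.87   4.34] rot [ 0.0243 -0.0063  0.0133] q [-0.94  0.06  0.27  1.75 -0.01  1.35 -0.77]
```

Call:
play_rows(targets=[{"claw": 0, "linear": [0, -1, 0.25], "rotation": [0.005, 0, 0.002]}, {"claw": 0, "linear": [0, -1, 0.25], "rotation": [0.005, 0, 0.002]}, {"claw": 0, "linear": [0, -1, 0.25], "rotation": [0.005, 0, 0.002]}, {"claw": 0, "linear": [0, -1, 0.25], "rotation": [0.005, 0, 0.002]}, {"claw": 0, "linear": [0, -1, 0.25], "rotation": [0.005, 0, 0.002]}, {"claw": 0, "linear": [0, -1, 0.25], "rotation": [0, 0, 0.002]}, {"claw": 0, "linear": [0, -1, 0.25], "rotation": [0, 0, 0]}, {"claw": 0, "linear": [0, -1, 0.25], "rotation": [0, 0, 0]}, {"claw": 0, "linear": [0, -1, 0.25], "rotation": [0, 0, 0]}, {"claw": 0, "linear": [0, -1, 0.25], "rotation": [0, 0, 0]}])

```text
time: 2.6
position: [0.4545, 0.0217, 0.2277]
tool_rot: [0.09, 1.581, -0.09]
ft_force: [-0.4, -0.3, -0.6]
grip_width: 0.999
```

```bash
python3 -c "
from h import *
to(.486,-.149,.20)"
```

```text
t 2.6 pos [0.4545 0.0217 0.2277] F [-0.4 -0.3 -0.6] grip 0.999
 lin rows total [ 1.09 -6.64  2.04] rot [ 0.0138 -0.0076  0.0009] q [-0.69 -0.13  0.54  1.91  0.06  1.35 -0.28]
```

Call:
play_rows(targets=[{"claw": 0, "linear": [0.1, -1, 0.35], "rotation": [0.005, -0.002, 0]}, {"claw": 0, "linear": [0.1, -1, 0.35], "rotation": [0.005, -0.002, 0]}, {"claw": 0, "linear": [0.1, -1, 0.35], "rotation": [0.004, -0.002, 0]}, {"claw": 0, "linear": [0.1, -1, 0.35], "rotation": [0, -0.002, 0]}, {"claw": 0, "linear": [0.1, -0.8, 0.25], "rotation": [0, 0, 0]}, {"claw": 0, "linear": [0.1, -0.5, 0.15], "rotation": [0, 0, 0]}, {"claw": 0, "linear": [0, -0.2, 0], "rotation": [0, 0, 0]}, {"claw": 0, "linear": [0, 0, 0], "rotation": [0, 0, 0]}, {"claw": 0, "linear": [0, 0, 0], "rotation": [0, 0, 0]}])

```text
time: 3.35
position: [0.4733, -0.1433, 0.211]
tool_rot: [0.1, 1.57, -0.097]
ft_force: [-0.2, 0.2, 0.2]
grip_width: 1.003
```

Run:
```python
from h import *
to(.486,-.149,.20)
a=get_image("top");b=get_image("scene")
cv2.imwrite("pics/c2.png",cv2.hconcat([cv2.resize(a[80:300,280:480],(380,418)),cv2.resize(b[130:350,200:400],(380,418))]))
```

```text
t 3.35 pos [ 0.4733 -0.1433  0.211 ] F [-0.2  0.2  0.2] grip 1.003
 lin rows total [ 0.44 -0.16  0.53] rot [ 0.0068 -0.0009 -0.0014] q [-0.53 -0.03  0.77  1.86  0.02  1.3   0.1 ]
```

View pics/c2.png

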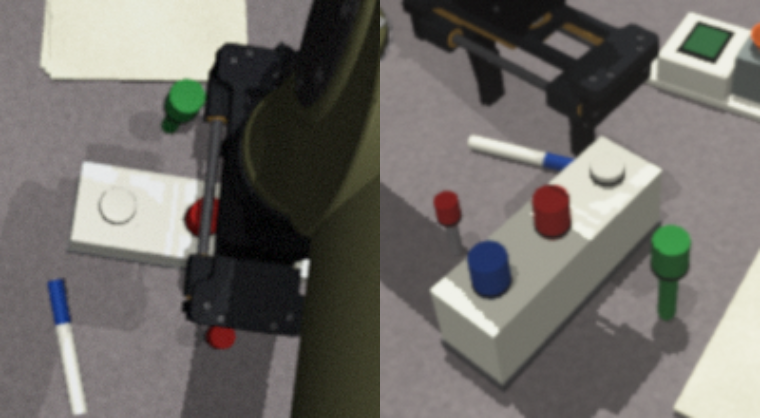

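The left crop (top view) shows the jaws straddling the rack over the red cap, with the green item clear of the gripper. The right crop (scene view) shows the red and blue caps upright. I'll align and descend.

Call:
play_rows(targets=[{"claw": 0, "linear": [0, -0.16, 0.53], "rotation": [0.006, 0, 0]}, {"claw": 0, "linear": [0.2, 0, 0], "rotation": [0, 0, 0]}, {"claw": 0, "linear": [0.5, 0, 0], "rotation": [0, 0, 0]}, {"claw": 0, "linear": [0.5, 0, 0], "rotation": [0, 0, 0]}, {"claw": 0, "linear": [0.4, 0, 0], "rotation": [0, 0, 0]}, {"claw": 0, "linear": [0, 0, 0], "rotation": [0, 0, 0]}])

```text
time: 3.95
position: [0.4868, -0.1399, 0.1693]
tool_rot: [0.099, 1.569, -0.088]
ft_force: [-0.1, 0.1, -0.8]
grip_width: 1.001
```

```bash
python3 -c "
from h import *
to(.486,-.149,.094)"
```

```text
t 3.95 pos [ 0.4868 -0.1399  0.1693] F [-0.1  0.1 -0.8] grip 1.001
 lin rows total [ 3.01 -0.38  0.01] rot [ 0.011  -0.0007 -0.0042] q [-0.52  0.05  0.79  1.89 -0.04  1.22  0.16]
```

Call:
play_rows(targets=[{"claw": 0, "linear": [0.4, -0.2, 0], "rotation": [0.006, 0, -0.002]}, {"claw": 0, "linear": [0.4, -0.2, 0], "rotation": [0.005, 0, -0.002]}, {"claw": 0, "linear": [0.4, -0.1, 0], "rotation": [0, 0, 0]}, {"claw": 0, "linear": [0.3, -0.05, 0], "rotation": [0, 0, 0]}, {"claw": 0, "linear": [0, 0, 0], "rotation": [0, 0, 0]}, {"claw": 0, "linear": [0, 0, 0], "rotation": [0, 0, 0]}])

```text
time: 4.45
position: [0.4841, -0.1535, 0.1277]
tool_rot: [0.107, 1.571, -0.106]
ft_force: [1.0, 0.2, -0.2]
grip_width: 0.999
```

```bash
python3 -c "
from h import *
to(.486,-.149,.094)"
```

```text
t 4.45 pos [ 0.4841 -0.1535  0.1277] F [ 1.   0.2 -0.2] grip 0.999
 lin rows total [1.35 0.19 0.05] rot [ 0.0004 -0.0015 -0.    ] q [-0.5   0.1   0.8   1.94 -0.08  1.13  0.2 ]
```

Call:
play_rows(targets=[{"claw": 0, "linear": [0.4, 0.12, 0.04], "rotation": [0, 0, 0]}, {"claw": 0, "linear": [0.4, 0.05, 0.02], "rotation": [0, 0, 0]}, {"claw": 0, "linear": [0.3, 0, 0], "rotation": [0, 0, 0]}, {"claw": 0, "linear": [0.05, 0, 0], "rotation": [0, 0, 0]}, {"claw": 0, "linear": [0, 0, 0], "rotation": [0, 0, 0]}])

```text
time: 4.87
position: [0.487, -0.1489, 0.0963]
tool_rot: [0.106, 1.57, -0.106]
ft_force: [-0.1, 0.2, -0.2]
grip_width: 0.997
```

```bash
python3 -c "
from h import *
to(.486,-.149,.094)"
```

```text
t 4.87 pos [ 0.487  -0.1489  0.0963] F [-0.1  0.2 -0.2] grip 0.997
 lin rows total [ 0.09 -0.01 -0.04] rot [ 0.0006 -0.0009 -0.0001] q [-0.49  0.15  0.79  1.97 -0.12  1.07  0.22]
```

Call:
play_rows(targets=[{"claw": 1, "linear": [0, 0, 0], "rotation": [0, 0, 0]}, {"claw": 1, "linear": [-0.01, 0, 0], "rotation": [0, 0, 0]}, {"claw": 1, "linear": [-0.01, 0, 0], "rotation": [0, 0, 0]}, {"claw": 1, "linear": [-0.01, 0, 0], "rotation": [0, 0, 0]}, {"claw": 1, "linear": [-0.01, 0, 0], "rotation": [0, 0, 0]}, {"claw": 1, "linear": [-0.01, 0, 0], "rotation": [0, 0, 0]}], newtons=35)

```text
time: 5.37
position: [0.4877, -0.1491, 0.0985]
tool_rot: [0.106, 1.568, -0.106]
ft_force: [0.1, -0.4, -0.4]
grip_width: 0.633
```

```bash
python3 -c "
from h import *
to(.486,-.149,.094)"
```

```text
t 5.37 pos [ 0.4877 -0.1491  0.0985] F [ 0.1 -0.4 -0.4] grip 0.633
 lin rows total [ 0.18 -0.01 -0.07] rot [ 0.0006  0.0001 -0.0002] q [-0.49  0.15  0.79  1.97 -0.12  1.07  0.22]
```

Call:
play_rows(targets=[{"claw": 1, "linear": [0.1, 0, -0.03], "rotation": [0, 0, 0]}, {"claw": 1, "linear": [0.05, 0, -0.02], "rotation": [0, 0, 0]}, {"claw": 1, "linear": [0, 0, 0], "rotation": [0, 0, 0]}, {"claw": 1, "linear": [0, 0, 0], "rotation": [0, 0, 0]}, {"claw": 1, "linear": [0, 0, 0], "rotation": [0, 0, 0]}, {"claw": 1, "linear": [0, 0, 0], "rotation": [0, 0, 0]}, {"claw": 1, "linear": [0, 0, 0], "rotation": [0, 0, 0]}])

```text
time: 5.95
position: [0.4866, -0.1489, 0.095]
tool_rot: [0.107, 1.567, -0.106]
ft_force: [0.8, -0.2, 0.5]
grip_width: 0.379
```

```bash
python3 -c "
from h import *
to(.486,-.149,.215)"
```

```text
t 5.95 pos [ 0.4866 -0.1489  0.095 ] F [ 0.8 -0.2  0.5] grip 0.379
 lin rows total [-4.8  -0.   -0.02] rot [ 0.0006  0.0006 -0.0005] q [-0.49  0.15  0.79  1.97 -0.12  1.06  0.23]
```

Gripped: the opening is about 33 mm, which matches the cap. I'll lift straight up.

Call:
play_rows(targets=[{"claw": 1, "linear": [-0.2, 0, 0], "rotation": [0, 0, 0]}, {"claw": 1, "linear": [-0.4, 0, 0], "rotation": [0, 0, 0]}, {"claw": 1, "linear": [-0.4, 0, 0], "rotation": [0, 0, 0]}, {"claw": 1, "linear": [-0.4, 0, 0], "rotation": [0, 0, 0]}, {"claw": 1, "linear": [-0.4, 0, 0], "rotation": [0, 0, 0]}, {"claw": 1, "linear": [-0.4, 0, 0], "rotation": [0, 0, 0]}])

```text
time: 6.45
position: [0.4849, -0.1489, 0.1534]
tool_rot: [0.107, 1.571, -0.107]
ft_force: [0.0, 0.0, -1.3]
grip_width: 0.382
```

```bash
python3 -c "
from h import *
to(.486,-.149,.225)"
```

```text
t 6.45 pos [ 0.4849 -0.1489  0.1534] F [ 0.   0.  -1.3] grip 0.382
 lin rows total [-2.86  0.    0.04] rot [ 0.0001 -0.0018  0.    ] q [-0.52  0.07  0.8   1.91 -0.05  1.18  0.16]
```

Call:
play_rows(targets=[{"claw": 1, "linear": [-0.5, 0, 0.02], "rotation": [0, 0, 0]}, {"claw": 1, "linear": [-0.5, 0, 0.02], "rotation": [0, 0, 0]}, {"claw": 1, "linear": [-0.5, 0, 0], "rotation": [0, 0, 0]}, {"claw": 1, "linear": [-0.5, 0, 0], "rotation": [0, 0, 0]}, {"claw": 1, "linear": [-0.5, 0, 0], "rotation": [0, 0, 0]}, {"claw": 1, "linear": [-0.4, 0, 0], "rotation": [0, 0, 0]}, {"claw": 1, "linear": [0, 0, 0], "rotation": [0, 0, 0]}, {"claw": 1, "linear": [0, 0, 0], "rotation": [0, 0, 0]}])

```text
time: 7.12
position: [0.4882, -0.1503, 0.2396]
tool_rot: [0.109, 1.559, -0.105]
ft_force: [-0.7, 0.2, -1.4]
grip_width: 0.384
```

Run:
```python
from h import *
to(.5556,.206,.225)
a=get_image("scene");cv2.imwrite("pics/c3.png",cv2.resize(a[30:350,180:460],(560,640))[:600])
```

```text
t 7.12 pos [ 0.4882 -0.1503  0.2396] F [-0.7  0.2 -1.4] grip 0.384
 lin rows total [ 0.64 14.48  0.72] rot [-0.0005  0.0054 -0.002 ] q [-0.54 -0.02  0.79  1.8   0.01  1.35  0.11]
```

View pics/c3.png

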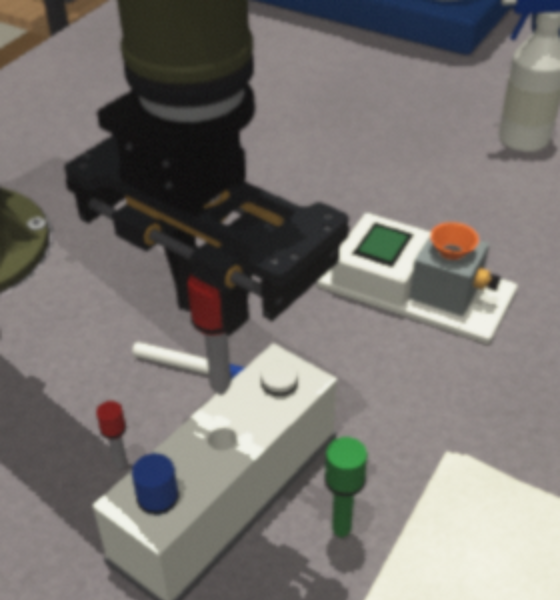

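The logger hangs upright in the jaws with its foot clear of the rack, and blue is untouched. I'll carry it to the dock.

Call:
play_rows(targets=[{"claw": 1, "linear": [0, 0.4, 0.05], "rotation": [0, 0.002, 0]}, {"claw": 1, "linear": [0, 0.8, 0.05], "rotation": [0, 0.002, 0]}, {"claw": 1, "linear": [0, 0.9, 0.05], "rotation": [0, 0, 0]}, {"claw": 1, "linear": [0, 0.9, 0.05], "rotation": [0, 0, 0]}, {"claw": 1, "linear": [0, 0.9, 0.05], "rotation": [0, 0, 0]}, {"claw": 1, "linear": [0, 0.9, 0.05], "rotation": [0, 0, 0]}, {"claw": 1, "linear": [0, 0.9, 0.05], "rotation": [0, 0, 0]}, {"claw": 1, "linear": [0, 0.9, 0.05], "rotation": [0, 0, 0]}, {"claw": 1, "linear": [0, 0.9, 0.05], "rotation": [0, 0, 0]}, {"claw": 1, "linear": [0, 0.8, 0.05], "rotation": [0, 0, 0]}])

```text
time: 8.0
position: [0.5259, 0.0635, 0.2312]
tool_rot: [0.115, 1.581, -0.115]
ft_force: [0.3, -0.3, -0.8]
grip_width: 0.382
```

```bash
python3 -c "
from h import *
to(.5556,.206,.225)"
```

```text
t 8.0 pos [0.5259 0.0635 0.2312] F [ 0.3 -0.3 -0.8] grip 0.382
 lin rows total [0.24 5.81 0.35] rot [-0.0065 -0.0083  0.0008] q [-0.73  0.07  0.59  1.74 -0.04  1.35 -0.28]
```

Call:
play_rows(targets=[{"claw": 1, "linear": [0, 0.9, 0.06], "rotation": [0, -0.002, 0]}, {"claw": 1, "linear": [0, 0.9, 0.06], "rotation": [0, -0.002, 0]}, {"claw": 1, "linear": [0, 0.9, 0.06], "rotation": [0, -0.002, 0]}, {"claw": 1, "linear": [0, 0.8, 0.06], "rotation": [0, 0, 0]}, {"claw": 1, "linear": [0, 0.6, 0.06], "rotation": [0, 0, 0]}, {"claw": 1, "linear": [0, 0.4, 0], "rotation": [0, 0, 0]}, {"claw": 1, "linear": [0, 0.2, 0], "rotation": [0, 0, 0]}, {"claw": 1, "linear": [0, 0, 0], "rotation": [0, 0, 0]}, {"claw": 1, "linear": [0, 0, 0], "rotation": [0, 0, 0]}])

```text
time: 8.75
position: [0.5448, 0.1958, 0.2206]
tool_rot: [0.1, 1.588, -0.112]
ft_force: [0.3, -0.3, -1.2]
grip_width: 0.388
```

```bash
python3 -c "
from h import *
to(.5556,.206,.225)"
```

```text
t 8.75 pos [0.5448 0.1958 0.2206] F [ 0.3 -0.3 -1.2] grip 0.388
 lin rows total [-0.19  0.46  0.37] rot [ 0.0009 -0.0121  0.0057] q [-0.83  0.2   0.51  1.64 -0.1   1.36 -0.44]
```

Call:
play_rows(targets=[{"claw": 1, "linear": [0, 0.3, 0.3], "rotation": [0, -0.01, 0.005]}, {"claw": 1, "linear": [0, 0.15, 0.1], "rotation": [0, 0, 0]}, {"claw": 1, "linear": [0, 0, 0], "rotation": [0, 0, 0]}, {"claw": 1, "linear": [0, 0, 0], "rotation": [0, 0, 0]}, {"claw": 1, "linear": [0, 0, 0], "rotation": [0, 0, 0]}])

```text
time: 9.17
position: [0.5583, 0.2017, 0.2212]
tool_rot: [0.111, 1.569, -0.112]
ft_force: [0.3, -0.2, -0.5]
grip_width: 0.379
```

Run:
```python
from h import *
to(.5556,.206,.185)
a=get_image("scene");cv2.imwrite("pics/c4.png",cv2.resize(a[50:200,330:480],(600,600)))
```

```text
t 9.17 pos [0.5583 0.2017 0.2212] F [ 0.3 -0.2 -0.5] grip 0.379
 lin rows total [ 1.45  0.16 -0.13] rot [-0.0035 -0.0004  0.0004] q [-0.83  0.21  0.51  1.62 -0.11  1.34 -0.45]
```

View pics/c4.png

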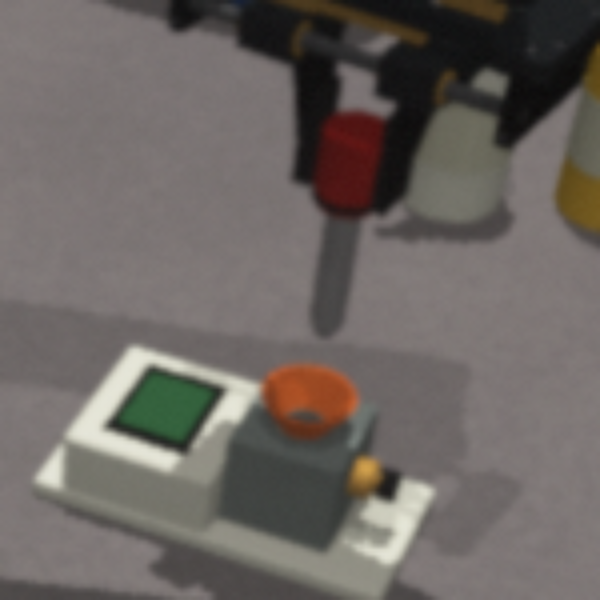

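The logger hangs vertically above the collar: the foot is at crop pixel (327,330) and the collar at (310,390), with the sheath line running into it. I'll descend in steps and watch the force.

Call:
play_rows(targets=[{"claw": 1, "linear": [0.2, 0.12, -0.1], "rotation": [-0.003, 0, 0]}, {"claw": 1, "linear": [0.4, 0.06, -0.03], "rotation": [0, 0, 0]}, {"claw": 1, "linear": [0.4, 0.02, 0], "rotation": [0, 0, 0]}, {"claw": 1, "linear": [0.3, 0, 0], "rotation": [0, 0, 0]}, {"claw": 1, "linear": [0, 0, 0], "rotation": [0, 0, 0]}, {"claw": 1, "linear": [0, 0, 0], "rotation": [0, 0, 0]}])

```text
time: 9.72
position: [0.5545, 0.2067, 0.1844]
tool_rot: [0.107, 1.57, -0.109]
ft_force: [-0.5, 0.3, -0.9]
grip_width: 0.38
```

```bash
python3 -c "
from h import *
to(.5556,.206,.155)"
```

```text
t 9.72 pos [0.5545 0.2067 0.1844] F [-0.5  0.3 -0.9] grip 0.38
 lin rows total [ 1.18 -0.02  0.05] rot [-0.0007 -0.0013  0.0008] q [-0.83  0.23  0.5   1.67 -0.12  1.27 -0.44]
```

Call:
play_rows(targets=[{"claw": 1, "linear": [0.25, 0, 0.04], "rotation": [0, 0, 0]}, {"claw": 1, "linear": [0.3, 0, 0.01], "rotation": [0, 0, 0]}, {"claw": 1, "linear": [0.3, 0, 0], "rotation": [0, 0, 0]}, {"claw": 1, "linear": [0.2, 0, 0], "rotation": [0, 0, 0]}, {"claw": 1, "linear": [0, 0, 0], "rotation": [0, 0, 0]}])

```text
time: 10.13
position: [0.5559, 0.2064, 0.1552]
tool_rot: [0.107, 1.57, -0.109]
ft_force: [0.9, -0.3, -1.3]
grip_width: 0.386
```

```bash
python3 -c "
from h import *
to(.5556,.206,.145)"
```

```text
t 10.13 pos [0.5559 0.2064 0.1552] F [ 0.9 -0.3 -1.3] grip 0.386
 lin rows total [ 0.41 -0.02 -0.01] rot [-0.0007 -0.0013  0.001 ] q [-0.83  0.26  0.5   1.7  -0.13  1.22 -0.43]
```

Call:
play_rows(targets=[{"claw": 1, "linear": [0.2, 0, 0], "rotation": [0, 0, 0]}, {"claw": 1, "linear": [0.2, 0, 0], "rotation": [0, 0, 0]}, {"claw": 1, "linear": [0.2, 0, 0], "rotation": [0, 0, 0]}, {"claw": 1, "linear": [0, 0, 0], "rotation": [0, 0, 0]}])

```text
time: 10.47
position: [0.5555, 0.2063, 0.1385]
tool_rot: [0.107, 1.571, -0.109]
ft_force: [0.5, 0.2, -0.5]
grip_width: 0.379
```

```bash
python3 -c "
from h import *
to(.5556,.206,.102)"
```

```text
t 10.47 pos [0.5555 0.2063 0.1385] F [ 0.5  0.2 -0.5] grip 0.379
 lin rows total [ 1.46 -0.01  0.01] rot [-0.0008 -0.0019  0.0012] q [-0.82  0.27  0.5   1.72 -0.14  1.19 -0.43]
```

Call:
play_rows(targets=[{"claw": 1, "linear": [0.25, 0, 0], "rotation": [0, 0, 0]}, {"claw": 1, "linear": [0.25, 0, 0], "rotation": [0, 0, 0]}, {"claw": 1, "linear": [0.25, 0, 0], "rotation": [0, 0, 0]}])

```text
time: 10.72
position: [0.5553, 0.2075, 0.1222]
tool_rot: [0.109, 1.572, -0.106]
ft_force: [0.4, 0.9, 0.9]
grip_width: 0.383
```

```bash
python3 -c "
from h import *
to(.5556,.206,.102)"
```

```text
t 10.72 pos [0.5553 0.2075 0.1222] F [0.4 0.9 0.9] grip 0.383
 lin rows total [ 0.81 -0.06  0.02] rot [-0.0006 -0.0025 -0.0008] q [-0.82  0.29  0.49  1.74 -0.15  1.16 -0.42]
```

Call:
play_rows(targets=[{"claw": 1, "linear": [0.25, 0, 0], "rotation": [0, 0, 0]}, {"claw": 1, "linear": [0.25, 0, 0], "rotation": [0, 0, 0]}, {"claw": 1, "linear": [0.15, 0, 0], "rotation": [0, 0, 0]}, {"claw": 1, "linear": [0.1, 0, 0], "rotation": [0, 0, 0]}])

```text
time: 11.05
position: [0.5531, 0.2073, 0.1016]
tool_rot: [0.108, 1.576, -0.107]
ft_force: [-5.9, -1.1, 24.1]
grip_width: 0.381
```

Run:
```python
from h import *
to(.5556,.206,.102)
a=get_image("scene");cv2.imwrite("pics/c5.png",cv2.resize(a[90:200,350:460],(600,600)))
```

```text
t 11.05 pos [0.5531 0.2073 0.1016] F [-5.9 -1.1 24.1] grip 0.381
 lin rows total [-0.02 -0.04  0.11] rot [-0.0002 -0.0052  0.0001] q [-0.81  0.31  0.49  1.76 -0.16  1.12 -0.41]
```

View pics/c5.png

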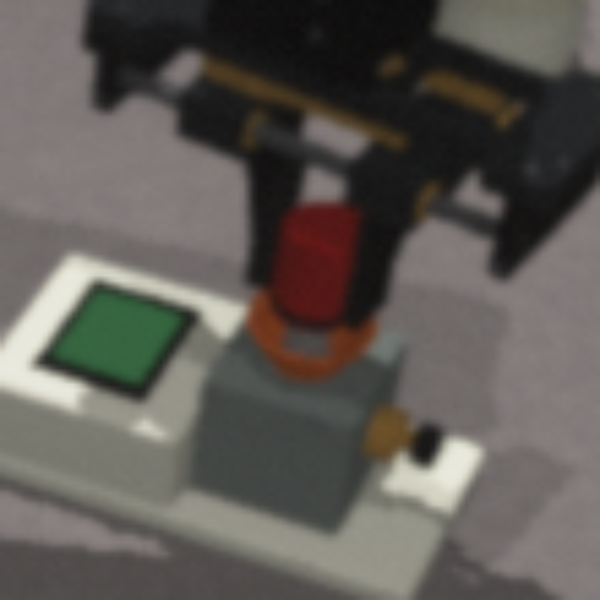

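The crop shows the cap just over the orange rim, with the plunger tail pushed out at (428,445). The force rose to 24 N at TCP z 0.1016, and I expected home at 0.102. I'll compare the cap's height in the picture with its home height.

Run:
```python
from h import *
im=get_image("scene");c=calibration("scene");K,d,_,_=cam("scene")
B=max(blobs(im,'red',(408,138),15),key=lambda b:b[1][4]);print(B[1],B[2])
t=np.linspace(0,2*np.pi,40)
for lift in(0,.005,.01,.015):
    P=np.array([[.5545+.017*np.cos(a),.2065+.017*np.sin(a),z] for a in t for z in(.095+lift,.135+lift)])
    p=cv2.projectPoints(P,c['rvec'],c['tvec'],K,d)[0][:,0];print(lift,p.min(0).round(1),p.max(0).round(1))
to(.5545,.207,.102)
```

```text
[400 128  16  22 271] [407.40221402 137.43911439]
0 [399.1 125.9] [417.8 151. ]
0.005 [399.4 123.9] [418.2 149.1]
0.01 [399.7 122. ] [418.6 147.2]
0.015 [399.9 120. ] [418.9 145.4]
t 11.15 pos [0.5529 0.2075 0.1018] F [-4.1 -0.2  5.6] grip 0.384
 lin rows total [-0.01 -0.01  0.06] rot [-0.0002 -0.0056 -0.0001] q [-0.81  0.31  0.49  1.76 -0.16  1.12 -0.41]
```

The mask rows (128–149) match the home height. I'll give one more gentle push to confirm it stalls, then release.

Call:
play_rows(targets=[{"claw": 1, "linear": [0.1, 0, 0.05], "rotation": [0, -0.005, 0]}, {"claw": 1, "linear": [0.12, 0, 0], "rotation": [0, 0, 0]}, {"claw": 1, "linear": [0.12, 0, 0], "rotation": [0, 0, 0]}])

```text
time: 11.4
position: [0.5546, 0.2095, 0.1013]
tool_rot: [0.112, 1.57, -0.102]
ft_force: [-8.6, -2.2, 19.1]
grip_width: 0.383
```

Call:
play_rows(targets=[{"claw": 1, "linear": [0, 0, 0], "rotation": [0, 0, 0]}, {"claw": 1, "linear": [0, 0, 0], "rotation": [0, 0, 0]}, {"claw": 0.4, "linear": [0, 0, 0], "rotation": [0, 0, 0]}, {"claw": 0.3, "linear": [0, 0, 0], "rotation": [0, 0, 0]}, {"claw": 0.2, "linear": [0, 0, 0], "rotation": [0, 0, 0]}, {"claw": 0.2, "linear": [0, 0, 0], "rotation": [0, 0, 0]}, {"claw": 0.2, "linear": [0, 0, 0], "rotation": [0, 0, 0]}])

```text
time: 11.98
position: [0.5578, 0.2095, 0.1018]
tool_rot: [0.113, 1.563, -0.101]
ft_force: [0.0, 1.0, -0.2]
grip_width: 0.671
```

It stalled at 0.1013 with about 20 N, so it is on the floor. Released; I'll open fully and rise.

Call:
play_rows(targets=[{"claw": 0.1, "linear": [0, 0, -0.05], "rotation": [0, 0, 0]}, {"claw": 0.1, "linear": [0, 0, -0.03], "rotation": [0, 0, 0]}, {"claw": 0.1, "linear": [-0.2, 0, 0], "rotation": [0, 0, 0]}, {"claw": 0.1, "linear": [-0.4, 0, 0], "rotation": [0, 0, 0]}, {"claw": 0.1, "linear": [-0.5, 0, 0], "rotation": [0, 0, 0]}, {"claw": 0.1, "linear": [-0.6, 0, 0], "rotation": [0, 0, 0]}, {"claw": 0.1, "linear": [-0.6, 0, 0], "rotation": [0, 0, 0]}, {"claw": 0.1, "linear": [-0.6, 0, 0], "rotation": [0, 0, 0]}, {"claw": 0.1, "linear": [-0.6, 0, 0], "rotation": [0, 0, 0]}, {"claw": 0.1, "linear": [-0.4, 0, 0], "rotation": [0, 0, 0]}])

```text
time: 12.82
position: [0.5553, 0.2085, 0.2085]
tool_rot: [0.114, 1.561, -0.102]
ft_force: [0.1, -0.1, -0.2]
grip_width: 0.899
```

Call:
play_rows(targets=[{"claw": 0.1, "linear": [0, -0.6, 0], "rotation": [0, 0, 0]}, {"claw": 0.1, "linear": [0, -0.8, 0], "rotation": [0, 0, 0]}, {"claw": 0.1, "linear": [0, -0.8, 0], "rotation": [0, 0, 0]}, {"claw": 0.1, "linear": [0, -0.8, 0], "rotation": [0, 0, 0]}, {"claw": 0.1, "linear": [0, -0.8, 0], "rotation": [0, 0, 0]}, {"claw": 0.1, "linear": [0, -0.6, 0], "rotation": [0, 0, 0]}, {"claw": 0.1, "linear": [0, -0.3, 0], "rotation": [0, 0, 0]}, {"claw": 0.1, "linear": [0, 0, 0], "rotation": [0, 0, 0]}, {"claw": 0.1, "linear": [0, 0, 0], "rotation": [0, 0, 0]}])

```text
time: 13.57
position: [0.5383, 0.0809, 0.2117]
tool_rot: [0.119, 1.556, -0.1]
ft_force: [-0.6, 0.6, -0.1]
grip_width: 0.898
```

Run:
```python
from h import *
b=get_image("scene");a=get_image("top");to(.5,.1,.2)
P=[]
for n,im,q in(("scene",b,(408,138)),("top",a,(188,155))):
    B=[x for x in blobs(im,'red',q,20)]
    for x in B:print(n,x[1],x[2].round(1))
    if B:
        m=cv2.moments(cv2.convexHull(np.argwhere(max(B,key=lambda x:x[1][4])[3])[:,::-1].astype(np.int32)));P.append((m['m10']/m['m00'],m['m01']/m['m00']))
if len(P)==2:print(tri(*P))
cv2.imwrite("pics/c6.png",cv2.hconcat([cv2.resize(b[80:330,220:470],(400,400)),cv2.resize(a[100:220,140:260],(400,400))]))
```

```text
t 13.67 pos [0.5385 0.0818 0.2117] F [0.9 0.6 0.6] grip 0.898
 lin rows total [ 0.45  0.5  -1.63] rot [-0.0012  0.0074 -0.0078] q [-0.74  0.09  0.58  1.76 -0.06  1.29 -0.28]
scene [401 127  17  21 224] [410.  137.7]
```

View pics/c6.png

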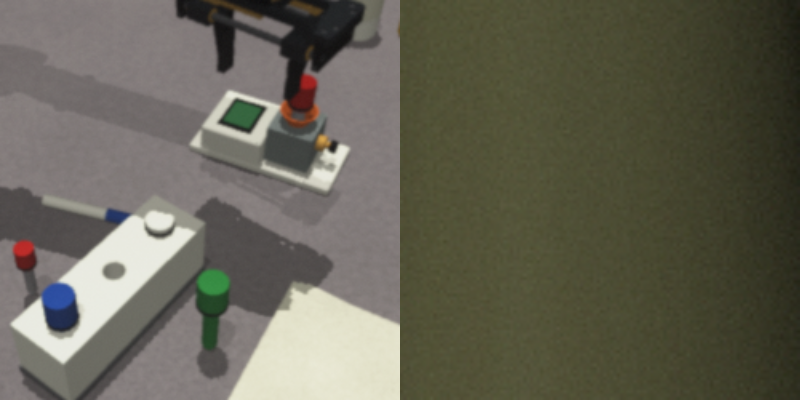

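The left crop shows the logger standing in the collar and blue still in the rack, but the arm blocks the top view and part of the cap. I'll move further away for a clean check.

Call:
play_rows(targets=[{"claw": 0.1, "linear": [-0.1, -0.8, 0], "rotation": [0, 0, 0]}, {"claw": 0.1, "linear": [-0.1, -1, 0], "rotation": [0, 0, 0]}, {"claw": 0.1, "linear": [-0.1, -1, 0], "rotation": [0, 0, 0]}, {"claw": 0.1, "linear": [-0.1, -1, 0], "rotation": [0, 0, 0]}, {"claw": 0.1, "linear": [-0.1, -1, 0], "rotation": [0, 0, 0]}, {"claw": 0.1, "linear": [-0.1, -1, 0], "rotation": [0, 0, 0]}, {"claw": 0.1, "linear": [-0.1, -1, 0], "rotation": [0, 0, 0]}, {"claw": 0.1, "linear": [0, -0.5, 0], "rotation": [0, 0, 0]}, {"claw": 0.1, "linear": [0, 0, 0], "rotation": [0, 0, 0]}, {"claw": 0.1, "linear": [0, 0, 0], "rotation": [0, 0, 0]}])

```text
time: 14.5
position: [0.5178, -0.0903, 0.2263]
tool_rot: [0.095, 1.557, -0.078]
ft_force: [-0.1, 0.4, 0.3]
grip_width: 0.9
```

Run:
```python
from h import *
b=get_image("scene");a=get_image("top");to(.5,.1,.2)
P=[]
for n,im,q in(("scene",b,(408,138)),("top",a,(186,155))):
    B=blobs(im,'red',q,20)
    for x in B:print(n,x[1],x[2].round(1))
    if B:
        m=cv2.moments(cv2.convexHull(np.argwhere(max(B,key=lambda x:x[1][4])[3])[:,::-1].astype(np.int32)));P.append((m['m10']/m['m00'],m['m01']/m['m00']))
if len(P)==2:print(tri(*P))
cv2.imwrite("pics/c7.png",cv2.hconcat([cv2.resize(b[100:200,350:450],(400,400)),cv2.resize(a[100:220,140:260],(400,400))]))
```

```text
t 14.6 pos [ 0.5178 -0.0895  0.2262] F [0.6 0.8 0.2] grip 0.898
 lin rows total [ 1.12  7.44 -1.54] rot [ 0.0174  0.0069 -0.0076] q [-0.57  0.04  0.72  1.78 -0.04  1.32  0.05]
scene [401 127  17  21 282] [408.7 136.9]
top [170 140  24  23 396] [181.2 150.6]
(array([0.55452697, 0.20914168, 0.11723202]), np.float64(0.0007462836918078233))
```

View pics/c7.png

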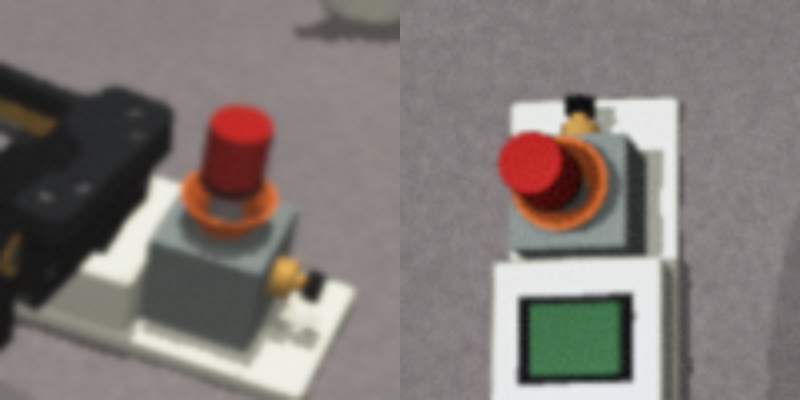

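The cap centre measures (0.5545, 0.209, 0.117). Home is z 0.115, and the same method read the rack cap 3.5 mm high, so this agrees. The logger stands upright with the plunger tail pushed out.

```bash
python3 -c "
from bench import *
print(close_job())"
```

```text
the job is handed in; nothing more can be done
None
```

The red-capped logger is in the orange-collared socket of the dock, pushed fully home before I let go. The job is handed in at about 14.7 s on the robot's clock.

- **Fully home:** the push stalled at a tool height of 0.101–0.102 m with about 20–24 N, where I expected the bore floor at 0.102 m. The 24 N was above the 5–10 N you suggested, but well under the limits.
- **After release:** the cap centre measured (0.5545, 0.209, 0.117) m. The home height is 0.115 m, and this method had read about 3 mm high on the rack.
- **Upright:** the logger stands upright, with the plunger's tail pushed out. The cap is about 3 mm to one side of the measured dock axis, within the bore's play and the measurement error.
- **Blue logger:** it was still standing in the rack in the picture taken just after release. I did not photograph it again after the arm's last move.
- **Disagreements:** the first top view after release was blocked by the arm, so I moved away and repeated it. The force while passing the plunger read only about 2 N, less than expected, so I relied on the stall at the floor, the cap height and the plunger tail.

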